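# Hang the cheese cutting frame and drop its latch

## Task

Take the wire cutting frame with the blue grip out of the white drainer and hang its bar on both yellow hooks of the tool stand, making sure that both ends have settled in their hooks before you let go of it, and with the latch still open when you do. Once it hangs free, swing the red latch up and over so that it drops all the way down into the blue keeper on the bar. Leave everything else on the counter where it stands.

Things in the scene. Friction and masses are not known exactly. Their poses are not given: they have to be found in the camera images.
- harp_handle (a point): Centre of the blue grip of the steel wire cutting frame (450 g) standing in the drainer (sizes in mm). Grip: 85 long (y), 14 thick (x), 22 high, free all round, the frame's top. Axes: x through the frame's thin side, y along its width, z up. 50 below this point runs the round hanging bar along y. Wires and sides (120 wide, 10 thick) reach to 180 below it. Same either way round, balanced at its middle.
- harp_end_left (a point): Point on the axis of the frame's hanging bar, 92 from its middle towards frame +y: the place that lies in a hook. The bar is 10 in diameter, 230 long over its blue end discs (16 diameter, 7 thick).
- harp_end_right (a point): The same point at 92 towards frame -y. Inward of each such point, 68 from the bar's middle, sits a blue keeper: a notch open upward, 18 wide in x, 12 long in y, its cheeks 24 high above the bar's axis.
- stand: Fixed steel stand with two yellow V hooks open upward, at y +92 and -92. Origin on the table straight below the middle of the hung bar; y along the hung bar, x towards the two posts (x +55, 202 high) behind the hooks. Hooks are 8 mm bar, tips at x -22, tops at z 203. Seated, the bar's axis is at x 0, z 190 and the grip's centre at z 240. The bar can sit up to 12 off centre along y.
- hook_seat_right (a point): Where the bar's axis lies when seated in the hook at stand y -92. The red latch pivots outside this hook, at stand x 0, y -136, z 206, about the stand's x axis.
- hook_seat_left (a point): Where the bar's axis lies when seated in the hook at stand y +92.
- latch (a joint): Angle of the red latch, a bar 72 long, 8 x 8, 60 g, swinging freely in the stand's y-z plane. 0: down and level, pointing to stand +y, in the keeper's notch, on its stop, 8 above the bar. 1.57: straight up. 2.3: open stop, leaning outward (-y), its end 54 above and 48 outside the pivot; it rests there at the start. Swung inward past upright it falls by its own weight.
- latch_knob (a point): Centre of the red ball (14 diameter) on the free end of the latch, 71 from the pivot. The open latch stands in the hooks' plane, in the way of the frame's end if that is brought along y within this plane rather than in front of it (-x).
- dock: Fixed white plastic drainer, base 80 x 150 x 12 high with two slots (14 wide, walls up to 47 high) that hold the cutting frame's lower edge on edge; the frame lifts straight up out of it. Origin at the centre of its underside; y along the slots.
- cheese_wheel: Bystander: small yellow cheese wheel, 94 across, 80 high (mm). Origin at the centre of its underside.
- tall_bottle: Bystander: tall green glass bottle, 60 across, 200 high (mm). Origin at the centre of its underside.
- cheese_block: Bystander: brown-rinded cheese block, 100 x 80 x 85 high (mm). Origin at the centre of its underside.
- jar: Bystander: amber glass jar, 72 across, 100 high (mm). Origin at the centre of its underside.
- cup: Bystander: white cup, 72 across, 85 high (mm). Origin at the centre of its underside.
- brush: Bystander: wooden brush lying flat, under 30 high (mm). Origin at its underside, near mid-length.
- cheese_piece: Bystander: pale piece of cheese, 40 x 60 x 40 high, in front of the stand (mm). Origin at the centre of its underside.
- tin: Bystander: small bare metal tin, 44 across, 45 high, beside the drainer (mm). Origin at the centre of its underside.
- harp: The whole cutting frame; origin at the centre of its underside, 180 below the grip's centre. Axes as at the grip.
Mind the look-alikes: they are no part of the job. Leave any purple look-alike of the harp alone.

How it is judged:
On the way, in this order (a step that is already met when the one before it is completed fails the run):
1. both ends of the bar are settled in the two hooks while the gripper still holds the frame (x of harp_end_left in the frame of stand between -0.006 and 0.006 m and z of harp_end_left in the frame of stand between 0.183 and 0.1955 m and x of harp_end_right in the frame of stand between -0.006 and 0.006 m and z of harp_end_right in the frame of stand between 0.183 and 0.1955 m and y of harp_handle in the frame of stand between -0.018 and 0.018 m and contact force between the fingers and harp above 0.5 N), for 0.2 s.
2. the frame is let go and hangs on both hooks, the latch still open (x of harp_end_left in the frame of stand between -0.006 and 0.006 m and z of harp_end_left in the frame of stand between 0.183 and 0.1955 m and x of harp_end_right in the frame of stand between -0.006 and 0.006 m and z of harp_end_right in the frame of stand between 0.183 and 0.1955 m and y of harp_handle in the frame of stand between -0.018 and 0.018 m and contact force between the fingers and harp below 0.1 N and value of joint latch above 1.3 rad), for 0.2 s.
At the end, for the whole second after the job is handed in: The bar lies in both hooks (each end within 6 mm of the hook's middle across, 183 to 195.5 mm above the table; the frame within 18 mm of centred between the hooks), the frame hangs upright within 0.12 rad, at rest and released, and the latch is down in the keeper (below 0.12 rad) (x of harp_end_left in the frame of stand between -0.006 and 0.006 m and z of harp_end_left in the frame of stand between 0.183 and 0.1955 m and x of harp_end_right in the frame of stand between -0.006 and 0.006 m and z of harp_end_right in the frame of stand between 0.183 and 0.1955 m and y of harp_handle in the frame of stand between -0.018 and 0.018 m and value of joint latch below 0.12 rad and angle between harp_handle's own z axis and vertical below 0.12 rad and linear speed of harp below 0.03 m/s and contact force between the fingers and harp below 0.1 N); the robot touches nothing.
It fails at once if a bystander (cheese, bottle, jar, cup, brush or tin) is shifted by more than 30 mm (distance of any of cheese_wheel, tall_bottle, cheese_block, jar, cup, brush, cheese_piece, tin from where it was at the start of the episode above 0.03 m).
It fails at once if a bystander is knocked over (angle between any of cheese_wheel, tall_bottle, cheese_block, jar, cup, brush, cheese_piece, tin's own z axis and vertical above 0.5 rad).
It also fails if it takes over 53 s, if anything falls off the work surface, if the arm or the gripper's body presses on something with over 40 N, if the wrist force passes 120 N, or if a joint passes its speed limit or range.

## Robot

A 6-joint arm with a two-finger parallel gripper is mounted at the origin on the work surface. World frame = base frame: x ahead of the robot, y to its left, z up, the work surface at z = 0. Lengths are in m, angles in rad, forces in N, time in s.
With the tool pointing down it reaches from about 0.35 to 0.975 m from the base axis. Payload 17.4 kg.
Tool frame: the origin (TCP) lies midway between the tips of the shut fingers; the grasp point (between the pads) lies arm.hold_point_z behind it (arm.hold_point_z is the distance from the TCP to the grasp point, in m); z points along the fingers, y is the direction in which the jaws open and shut (so a half turn about z gives the same grasp; the last joint's range is limited). The gripper opens to 85 mm and grips with 20 to 120 N. Pads are 22 mm wide; open, the fingers measure 114 mm over their backs; the gripper's body (76 mm by 85 mm) begins 54 mm behind the grasp point. The pads swing forward as they close: fully open they stand 13 mm farther back than shut.
Start: joints at [1.228, 0.116, 1.442, -0, 1.584, -0.038], TCP at [0.203, 0.644, 0.231] pointing down, gripper open.
Joint ranges: [-2.83, 2.83], [-0.83, 2.19], [0.07, 2.5], [-1.14, 4.28], [0.01, 3], [-2.97, 2.97]. Speed limits (rad/s): [1.89, 1.89, 2.22, 3.14, 3.14, 3.14].

## Interface

Orientations are given as a unit quaternion [x, y, z, w].
In Python, from rig import telemetry, eyes, workorder, arm gives the robot as it stands.
- The arm moves only by the tool step_arm, never from a script. Its argument "commands" is a list of rows, each an object with "claw": the finger opening in mm, from 0 to 85.4; "delta_pos": the shift along the tool's x, y, z in mm, a list of three; "delta_rot": the turn, a rotation vector about the tool's x, y, z in degrees, a list of three. A call has 1 to 8 rows; each row is the pose to reach, as a shift and turn from the pose commanded when the call began, along the tool's axes at that moment; what a row does not reach only later rows make up. A row lasts 1/10 s, in which the tool goes at most 50 mm and 8.59 degrees, less where a joint would pass 70% of its speed; a pose out of reach is approached as far as the arm can. A call with a gripper value outside its range is refused whole. The fingers move at their own pace and stop on an object; "force" is the grip in N (left out, the last holds). Time passes only in rows, so rows that repeat a pose let the fingers close. It gives the time, the measured TCP pose, the force and the opening at its end, in the units of the state.
- telemetry.state(): the state, without advancing time (a new reading comes with each control period).
- eyes.camera(name): name is "scene" or "top"; returns a dict with "frame" (480x640x3 uint8, red, green, blue), "z_map" (480x640 float32, m along the optical axis (not along the pixel's ray), 0 where there is no reading), "fx", "fy", "cx", "cy" (pixels), "k1" (the pictures are not rectified: a ray, as slopes to the right and down, at radius r is drawn at 1 + k1 r^2 times it, then the intrinsics apply), "rvec" (rotation vector, rad) and "tvec" (3), from world to camera coordinates, as OpenCV has them. Camera axes: x right, y down, z forward; pixel columns grow to the right and rows downward; lengths in m; the calibration is good to about 2 mm. A picture is of the moment at which its call begins.
- workorder.close_job(): hands the job in, once; it reports no verdict.
The state is a dict: "clock": time; "joints": joint angles; "dq": joint speeds; "tau": joint torques, N m; "tool_pos": TCP position; "ee_rot": TCP orientation; "wrist_force": force on the tool from outside, world axes, zero at the start; "wrist_torque": the same for the moment, N m; "grip_width": finger opening in m.
Only numpy, scipy, OpenCV 4.12 (cv2) and the standard library are available. Lean on these libraries where they do the work, as an engineer would, in place of code of your own. Each camera call takes 0.05 s, during which the arm holds its last target. There are 200 camera calls.

## Working session

There is one attempt and no reset: what is moved stays moved. The work goes in short steps, Python scripts to look and compute and a tool call to move; the robot and the scene stay as the last step left them, time stands still between calls to the robot, and variables do not carry over. Pictures are saved under pics/ and viewed, about 8 in all and at most 12, crops included, and the job is handed in when it is done.

Besides the shell and the picture viewer there is one more tool, called after "Call:" by a JSON object that holds its "method" and its "body". step_arm: Moves the arm, as the interface text tells. Its arguments: {"type":"object","properties":{"commands":{"type":"array"},"force":{"type":"number"}},"required":["commands"]}

```bash
ls; mkdir -p pics
cat > h.py <<'E'
import numpy as np, cv2
from rig import telemetry, eyes, workorder, arm
def cam(n):
    c=eyes.camera(n); c['R']=cv2.Rodrigues(np.array(c['rvec'],float))[0]; c['t']=np.array(c['tvec'],float).ravel(); return c
def ray(c,uv):
    uv=np.atleast_2d(np.array(uv,float))
    d=np.stack([(uv[:,0]-c['cx'])/c['fx'],(uv[:,1]-c['cy'])/c['fy']],1); s=d.copy()
    for _ in range(20): s=d/(1+c['k1']*(s**2).sum(1,keepdims=True))
    return np.c_[s,np.ones(len(s))]
def onz(c,uv,z):
    d=ray(c,uv)@c['R']; o=-c['R'].T@c['t']; return o+d*((z-o[2])/d[:,2])[:,None]
def pts(c,mask):
    v,u=np.nonzero(mask&(c['z_map']>0)); z=c['z_map'][v,u]
    return (ray(c,np.c_[u,v])*z[:,None]-c['t'])@c['R'],np.c_[u,v]
def proj(c,P):
    q=np.atleast_2d(P)@c['R'].T+c['t']; s=q[:,:2]/q[:,2:]; s=s*(1+c['k1']*(s**2).sum(1,keepdims=True)); return s*[c['fx'],c['fy']]+[c['cx'],c['cy']]
def save(c,n,box=None,k=1):
    im=c['frame'][:,:,::-1]
    if box: u0,v0,u1,v1=box; im=im[v0:v1,u0:u1]
    cv2.imwrite('pics/'+n,cv2.resize(im,None,fx=k,fy=k,interpolation=cv2.INTER_CUBIC))
E
python3 - <<'E'
from h import *
for n in('scene','top'):
    c=cam(n); save(c,n+'0.png'); print(n,c['fx'],c['k1'],-c['R'].T@c['t'], c['R'][2])
print(telemetry.state(), arm.hold_point_z)
E
```

```text
pics
scene 476.7599834665913 -0.028480345971429392 [1.03552739 0.07509063 0.90696285] [-0.58595296 -0.03656321 -0.80951977]
top 477.299032699197 0.01586504824078896 [0.24160625 0.03692353 1.3840049 ] [ 0.20120862  0.01250253 -0.97946862]
{'clock': 0.1, 'joints': array([ 1.22822212e+00,  1.16453956e-01,  1.44222412e+00, -1.58324171e-05,
        1.58398592e+00, -3.77966603e-02]), 'dq': array([ 9.79039963e-04, -1.43397624e-03, -1.92472702e-03,  2.33325427e-03,
        6.39765033e-04,  6.03840839e-05]), 'tau': array([ 1.84128585e-03, -7.33672643e+01, -6.33794546e+01, -4.92086986e-05,
        5.20348156e-03,  1.16959282e-04]), 'tool_pos': array([0.20250666, 0.64372367, 0.23060931]), 'ee_rot': array([ 1.51799729e-01,  9.88411127e-01, -5.27507246e-04, -9.34906263e-05]), 'wrist_force': array([ 0.22751069, -0.45835226, -0.3043449 ]), 'wrist_torque': array([ 0.02032068, -0.05747613, -0.02989745]), 'grip_width': 0.08549269832644678} 0.0187
```

View pics/scene0.png

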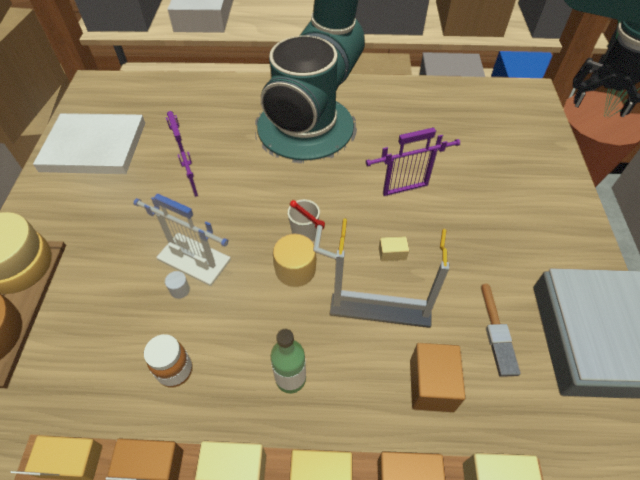

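View pics/top0.png

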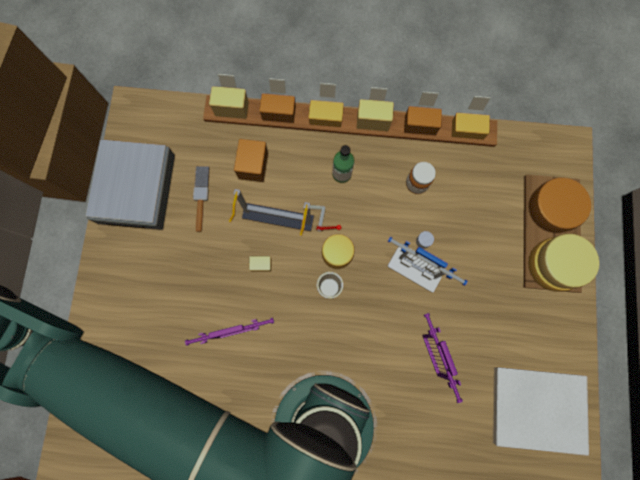

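The scene view shows one blue-gripped frame in the white drainer, at scene (172,205) and top (432,258). The purple look-alikes are at scene (183,155) and (412,165); they are purple and not in a drainer. The stand is at scene (380,290), with the red latch knob near (293,205), above the cup and close to the cheese wheel.

Run:
```python
from h import *
np.set_printoptions(precision=4,suppress=True)
for n in('scene','top'):
    c=cam(n); hsv=cv2.cvtColor(c['frame'],cv2.COLOR_RGB2HSV); H,S,V=[hsv[...,i].astype(int) for i in range(3)]
    save(c,n+'_harp.png',(110,170,260,300) if n=='scene' else (370,220,490,300),5 if n=='scene' else 6)
    P={}
    for nm,m in dict(blue=(H>100)&(H<125)&(S>110)&(V>60),yellow=(H>18)&(H<30)&(S>180),red=((H<6)|(H>174))&(S>180)&(V>90)).items():
        k,l,st,ce=cv2.connectedComponentsWithStats(m.astype(np.uint8))
        for i in range(1,k):
            if st[i,4]<12: continue
            p,uv=pts(c,l==i)
            if len(p)<5: continue
            x,y=ce[i]
            mean=p.mean(0); 
            w=np.linalg.svd(p-mean,full_matrices=False)[2][0]; s=(p-mean)@w
            print(n,nm,ce[i].round(1),st[i,4],'med',np.median(p,0),'lo',p.min(0),'hi',p.max(0),'dir',w,'ext',s.min(),s.max())
```

```text
scene blue [522.9  63.7] 1256 med [-0.9836  0.9687 -0.4366] lo [-1.3159  0.8755 -0.6002] hi [-0.7418  1.2504 -0.2241] dir [ 0.5594 -0.8279  0.0413] ext -0.4210978019183391 0.20158265031621433
scene blue [173.6 203.6] 154 med [ 0.4609 -0.2232  0.2012] lo [ 0.438  -0.2638  0.198 ] hi [ 0.4802 -0.1908  0.2041] dir [0.4464 0.8948 0.0002] ext -0.04247849817595242 0.03640712546782522
scene yellow [342.6 234.4] 81 med [0.5073 0.1023 0.199 ] lo [0.4869 0.097  0.1813] hi [0.5595 0.1062 0.2041] dir [ 0.9817 -0.0994  0.1622] ext -0.02869024082586982 0.04385306327288688
scene yellow [443.1 245.3] 96 med [0.5233 0.2838 0.198 ] lo [0.5035 0.2785 0.1763] hi [0.5727 0.2896 0.2049] dir [ 0.9778 -0.1022  0.183 ] ext -0.02922105948798345 0.03957474081510594
scene red [306.3 213.5] 160 med [0.5038 0.0342 0.2367] lo [0.4969 0.0066 0.2082] hi [0.5103 0.0652 0.2662] dir [ 0.0391  0.6837 -0.7288] ext -0.03913412475907688 0.04150451779609404
top blue [431.  257.2] 182 med [ 0.4561 -0.23    0.2025] lo [ 0.4344 -0.2675  0.0166] hi [ 0.5168 -0.1926  0.21  ] dir [-0.455  -0.8886  0.0578] ext -0.04004097717412976
[... 810 characters left out ...]
 0.2812 0.1978] lo [ 0.502   0.2757 -0.0001] hi [0.5807 0.3239 0.2071] dir [-0.1892 -0.2058  0.9601] ext -0.19575145812717473 0.0244314906397514
top yellow [303.5 220.6] 69 med [0.5235 0.0983 0.1977] lo [0.4847 0.0918 0.0088] hi [0.5645 0.1122 0.2089] dir [-0.2076 -0.0719  0.9756] ext -0.18687221839035667 0.020298173074652745
top yellow [536.6 278.4] 17 med [ 0.4512 -0.5612  0.0492] lo [ 0.4412 -0.5696  0.0384] hi [ 0.4582 -0.5535  0.0616] dir [-0.5377 -0.4247 -0.7283] ext -0.015524979343060394 0.016040997880835905
top red [329.6 227.4] 62 med [0.5008 0.0296 0.2387] lo [0.4925 0.0056 0.211 ] hi [0.5053 0.0619 0.269 ] dir [-0.0777 -0.6675  0.7405] ext -0.04087521310658625 0.036402028564558896
```

Run:
```python
from h import *
c=cam('scene'); save(c,'stand_s.png',(280,180,470,330),4); save(c,'harp_s.png',(120,180,250,290),6)
c=cam('top'); 
a=c['frame'][180:240,220:350,::-1]; b=c['frame'][225:295,375:505,::-1]
cv2.imwrite('pics/top_both.png',cv2.resize(np.vstack([a,b]),None,fx=4.6,fy=4.6,interpolation=cv2.INTER_CUBIC))
```

```text
(no output)
```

View pics/stand_s.png

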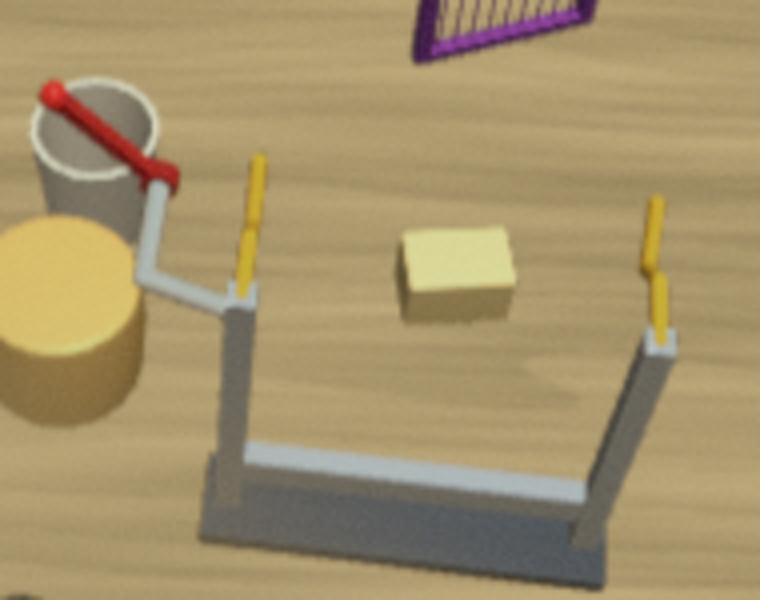

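View pics/harp_s.png

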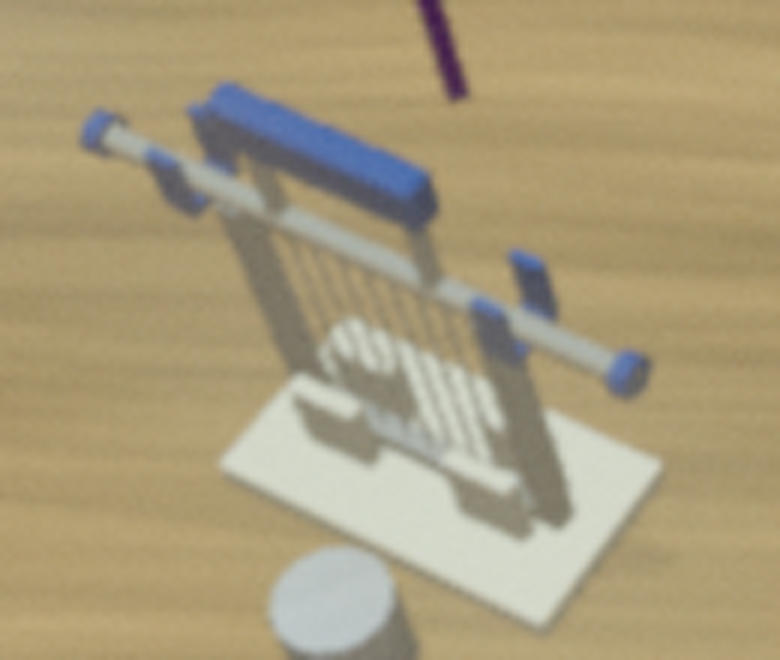

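View pics/top_both.png

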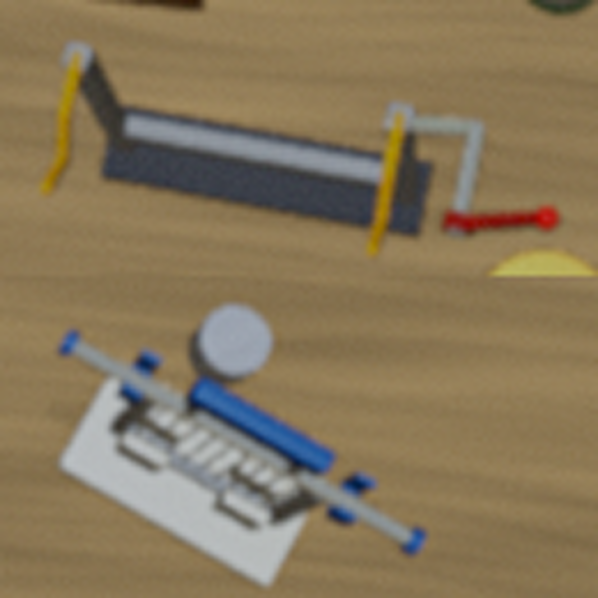

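The crops confirm the target: a blue grip, steel bar, blue end discs and keepers, standing in the white drainer, with the tin next to it at +x. Next I'll triangulate the key points.

```bash
cat > tri.py <<'E'
from h import *
np.set_printoptions(precision=4,suppress=True)
def tri(a,ua,b,ub):
    A=[];B=[]
    for c,u in((a,ua),(b,ub)):
        d=(ray(c,u)@c['R'])[0]; d/=np.linalg.norm(d); o=-c['R'].T@c['t']; M=np.eye(3)-np.outer(d,d); A.append(M);B.append(M@o)
    p=np.linalg.solve(A[0]+A[1],B[0]+B[1]); return p,np.linalg.norm(A[0]@p-B[0])
def blob(c,u,r,f):
    hsv=cv2.cvtColor(c['frame'],cv2.COLOR_RGB2HSV).astype(int); x,y=int(round(u[0])),int(round(u[1]))
    w=f(*[hsv[y-r:y+r+1,x-r:x+r+1,i] for i in range(3)]); v,q=np.nonzero(w); return np.array([q.mean()+x-r,v.mean()+y-r])
E
python3 - <<'E'
from tri import *
s=cam('scene');t=cam('top')
bl=lambda H,S,V:(H>98)&(H<128)&(S>80)
P={}
for n,us,ut,r in(('discR',(137,202),(465.2,282.6),5),('discL',(224.7,242),(389.8,239.6),5)):
    us=blob(s,us,r,bl);ut=blob(t,ut,3,bl);print(n,us,ut,tri(s,us,t,ut))
for n,us,ut in(('tipL',(444,230),(230.2,221.3)),('tipR',(344.7,219.6),(301.3,234.3)),('VL',(442,247),(233.7,214.3)),
 ('postL',(445,265),(237,192)),('postR',(340.5,253.7),(307,205)),('knob',(293.3,203.5),(338.9,227.2)),('pivot',(320,225),(318.5,228))):
    print(n,tri(s,us,t,ut))
# grip top surface by depth, both cams
for c,u in((s,(173.6,203.6)),(t,(431,257))):
    hsv=cv2.cvtColor(c['frame'],cv2.COLOR_RGB2HSV).astype(int);m=(hsv[...,0]>98)&(hsv[...,0]<128)&(hsv[...,1]>80)
    p,uv=pts(c,m);k=(abs(uv-np.array(u)).max(1)<30)&(p[:,2]>.19)
    p=p[k].astype(np.float32);print(len(p),p.mean(0),cv2.minAreaRect(p[:,:2]))
    p,uv=pts(c,c['z_map']>0)  # posts top & hooks
    k=(p[:,2]>.194)&(p[:,2]<.206)&(p[:,0]>.46)&(p[:,0]<.62)&(p[:,1]>.08)&(p[:,1]<.32)
    p=p[k]
    for a in(p[p[:,1]<.2],p[p[:,1]>.2]): 
        q=a[a[:,0]>.53+.0]; print('hook+post',len(a),a.min(0),a.max(0)); print(' post',a[a[:,0]>a[:,0].max()-.012].mean(0))
    m=((hsv[...,0]>18)&(hsv[...,0]<30)&(hsv[...,1]>150))
    p,uv=pts(c,m);k=(p[:,2]>.17)&(p[:,2]<.21)&(p[:,0]>.46)&(p[:,0]<.62)&(p[:,1]>.08)&(p[:,1]<.32);p=p[k]
    for a in(p[p[:,1]<.2],p[p[:,1]>.2]):
        print(' yellow'); 
        for x0 in np.arange(.48,.58,.006):
            b=a[(a[:,0]>=x0)&(a[:,0]<x0+.006)]
            if len(b): print('   ',len(b),b.mean(0))
# brightness of tin, cheese wheel top, cup
E
```

```text
discR [135.7143 200.2857] [464.7333 282.2   ] (array([ 0.4084, -0.3318,  0.1454]), np.float64(0.0004942461660742514))
discL [223.5    240.8333] [389.6364 239.    ] (array([ 0.5049, -0.1304,  0.1453]), np.float64(0.0007282496841795855))
tipL (array([0.5026, 0.286 , 0.1995]), np.float64(0.002304099989283958))
tipR (array([0.4852, 0.1027, 0.1993]), np.float64(0.002564384588764022))
VL (array([0.5265, 0.2838, 0.1789]), np.float64(0.002453212547426346))
postL (array([0.5806, 0.2781, 0.2018]), np.float64(0.0023919109488530284))
postR (array([0.5628, 0.0956, 0.2   ]), np.float64(0.0025446742839224244))
knob (array([0.4987, 0.0101, 0.2585]), np.float64(0.001862072688173774))
pivot (array([0.5041, 0.0588, 0.2053]), np.float64(0.0007319290297903371))Traceback (most recent call last):
  File "<stdin>", line 14, in <module>
cv2.error: OpenCV(4.12.0) /io/opencv/modules/imgproc/src/convhull.cpp:143: error: (-215:Assertion failed) total >= 0 && (depth == CV_32F || depth == CV_32S) in function 'convexHull'
```

Run:
```python
from tri import *
s=cam('scene');t=cam('top')
for c,u in((s,(173.6,203.6)),(t,(431,257))):
    hsv=cv2.cvtColor(c['frame'],cv2.COLOR_RGB2HSV).astype(int);m=(hsv[...,0]>98)&(hsv[...,0]<128)&(hsv[...,1]>80)
    p,uv=pts(c,m);k=(abs(uv-np.array(u)).max(1)<30)&(p[:,2]>.195)&(p[:,2]<.215)
    q=np.ascontiguousarray(p[k][:,:2],dtype=np.float32)*1000;print(len(q),p[k].mean(0),np.median(p[k][:,2]),cv2.minAreaRect(q.reshape(-1,1,2)))
    m=((hsv[...,0]>18)&(hsv[...,0]<30)&(hsv[...,1]>150))
    p,uv=pts(c,m);k=(p[:,2]>.17)&(p[:,2]<.21)&(p[:,0]>.46)&(p[:,0]<.62)&(p[:,1]>.08)&(p[:,1]<.32);p=p[k]
    for a in(p[p[:,1]<.2],p[p[:,1]>.2]):
        print(' yellow',len(a),a.min(0),a.max(0)); f=np.polyfit(a[:,0],a[:,1],1);print(f,a.mean(0))
        for x0 in np.arange(.48,.58,.01):
            b=a[(a[:,0]>=x0)&(a[:,0]<x0+.01)]
            if len(b): print('   ',len(b),b.mean(0))
# 2D rigid fit
L=np.array([[-22,92],[-22,-92],[55,92],[55,-92],[0,-136],[0,-184]])/1000
W=np.array([[.5026,.286],[.4852,.1027],[.5806,.2781],[.5628,.0956],[.5041,.0588],[.4987,.0101]])
a,b=L.mean(0),W.mean(0);U,S,V=np.linalg.svd((L-a).T@(W-b));R=(U@V).T
o=b-R@a;print('yaw deg',np.degrees(np.arctan2(R[1,0],R[0,0])),'o',o,'res mm',(W-(L@R.T+o))@R*1000)
```

```text
208 [ 0.4598 -0.2266  0.2012] 0.2013086866827427 ((458.602294921875, -228.71249389648438), (83.91463470458984, 13.536142349243164), 64.13996887207031)
 yellow 132 [0.4853 0.0953 0.1787] [0.5611 0.108  0.2039]
[-0.0956  0.1511] [0.518  0.1016 0.1957]
    13 [0.4876 0.1051 0.1999]
    33 [0.4954 0.1036 0.1932]
    22 [0.5043 0.1027 0.1839]
    5 [0.5161 0.1024 0.1888]
    6 [0.5256 0.1012 0.198 ]
    18 [0.5352 0.0997 0.2019]
    20 [0.5451 0.0991 0.2014]
    12 [0.554  0.098  0.2015]
    3 [0.5608 0.0978 0.2015]
 yellow 140 [0.5018 0.2782 0.1785] [0.5806 0.2906 0.2063]
[-0.0952  0.335 ] [0.5359 0.284  0.1962]
    22 [0.5065 0.2868 0.1992]
    29 [0.5154 0.2861 0.1918]
    22 [0.5237 0.2852 0.1842]
    6 [0.5342 0.2836 0.189 ]
    11 [0.5459 0.2827 0.1999]
    17 [0.5554 0.2822 0.203 ]
    19 [0.5644 0.2815 0.2026]
    13 [0.5743 0.2803 0.203 ]
192 [ 0.4558 -0.2304  0.2021] 0.20214378612177594 ((455.73724365234375, -230.77572631835938), (82.74288177490234, 14.330697059631348), 63.62704849243164)
 yellow 80 [0.4819 0.0915 0.1759] [0.5586 0.1044 0.2073]
[-0.0946  0.1473] [0.5227 0.0979 0.1966]
    7 [0.4857 0.1016 0.202 ]
    8 [0.495  0.1008 0.1937]
    7 [0.5043 0.0999 0.1858]
    14 [0.5144 0.0988 0.1883]
    13 [0.5254 0.0972 0.1998]
    9 [0.5355 0.0955 0.2022]
    13 [0.5448 0.0954 0.2027]
    9 [0.5544 0.0964 0.1971]
 yellow 72 [0.5025 0.2741 0.1784] [0.5773 0.2867 0.2098]
[-0.1013  0.3353] [0.5399 0.2806 0.1962]
    8 [0.505  0.2839 0.2011]
    8 [0.5153 0.2834 0.1915]
    10 [0.5255 0.2824 0.1824]
    10 [0.5349 0.2811 0.1896]
    9 [0.5454 0.2803 0.2006]
    10 [0.5547 0.2788 0.2022]
    12 [0.565  0.2774 0.2029]
    5 [0.5742 0.2786 0.2014]
yaw deg -5.5037366308512805 o [0.5165 0.1927] res mm [[-0.7844 -0.4557]
 [-0.5237 -0.5795]
 [ 0.6137 -0.8383]
 [ 0.3995 -0.2041]
 [ 0.4996  1.5355]
 [-0.2047  0.5421]]
```

```bash
cat > go.py <<'E'
import sys; from h import *
from scipy.spatial.transform import Rotation as Ro
def to(x,y,z,ya):
    "shift (mm) and turn (deg) in tool axes to TCP x,y,z (m) pointing down, tool y at world yaw ya deg"
    s=telemetry.state(); R=Ro.from_quat(s['ee_rot']); a=np.radians(ya); Y=np.array([np.cos(a),np.sin(a),0]);Z=np.array([0,0,-1.]);X=np.cross(Y,Z)
    T=Ro.from_matrix(np.c_[X,Y,Z]); print(s['clock'],s['tool_pos'].round(4),'d',(R.inv().apply(np.array([x,y,z])-s['tool_pos'])*1000).round(1),'r',np.degrees((R.inv()*T).as_rotvec()).round(1),'F',s['wrist_force'].round(1),'w',s['grip_width'].round(4))
if __name__=='__main__': to(*map(float,sys.argv[1:]))
E
python3 go.py .45 .2 .40 28
```

```text
Traceback (most recent call last):
  File "go.py", line 7, in <module>
    if __name__=='__main__': to(*map(float,sys.argv[1:]))
                             ~~^^^^^^^^^^^^^^^^^^^^^^^^^^
  File "go.py", line 6, in to
    T=Ro.from_matrix(np.c_[X,Y,Z]); print(s['clock'],s['tool_pos'].round(4),'d',(R.inv().apply(np.array([x,y,z])-s['tool_pos'])*1000).round(1),'r',np.degrees((R.inv()*T).as_rotvec()).round(1),'F',s['wrist_force'].round(1),'w',s['grip_width'].round(4))
                                                                                                                                                                                                                                  ^^^^^^^^^^^^^^^^^^^^^
AttributeError: 'float' object has no attribute 'round'
```

Call:
{"method": "step_arm", "body": {"commands": [{"claw": 85,"delta_pos": [0,0,-50],"delta_rot": [0,0,0]},{"claw": 85,"delta_pos": [0,0,-100],"delta_rot": [0,0,0]},{"claw": 85,"delta_pos": [0,0,-150],"delta_rot": [0,0,0]}], "force": 60}}

```text
clock: 0.8
tool_pos: [0.2024, 0.6435, 0.3832]
ee_rot: [0.152, 0.988, -0.0, -0.0]
wrist_force: [0.2, 0.1, -0.2]
grip_width: 0.0851
```

```bash
python3 go.py .45 .2 .38 24
```

```text
Traceback (most recent call last):
  File "go.py", line 7, in <module>
    if __name__=='__main__': to(*map(float,sys.argv[1:]))
                             ~~^^^^^^^^^^^^^^^^^^^^^^^^^^
  File "go.py", line 6, in to
    T=Ro.from_matrix(np.c_[X,Y,Z]); print(s['clock'],s['tool_pos'].round(4),'d',(R.inv().apply(np.array([x,y,z])-s['tool_pos'])*1000).round(1),'r',np.degrees((R.inv()*T).as_rotvec()).round(1),'F',s['wrist_force'].round(1),'w',s['grip_width'].round(4))
                                                                                                                                                                                                                                  ^^^^^^^^^^^^^^^^^^^^^
AttributeError: 'float' object has no attribute 'round'
```

```bash
sed -i "s/s\['grip_width'\].round(4)/s['grip_width']/" go.py; python3 go.py .45 .2 .38 24;  python3 go.py .457 -.23 .30 -26
```

```text
0.8 [0.2024 0.6435 0.3832] d [-369.2 -348.8    3.2] r [-0.   0.  48.5] F [ 0.2  0.1 -0.2] w 0.08505452424277057
0.8 [0.2024 0.6435 0.3832] d [-505.  -756.8   83.4] r [-0.   0.  98.5] F [ 0.2  0.1 -0.2] w 0.08505452424277057
```

Call:
{"method": "step_arm", "body": {"commands": [{"claw": 85,"delta_pos": [-369,-349,0],"delta_rot": [0,0,48]},{"claw": 85,"delta_pos": [-369,-349,0],"delta_rot": [0,0,48]},{"claw": 85,"delta_pos": [-369,-349,0],"delta_rot": [0,0,48]},{"claw": 85,"delta_pos": [-369,-349,0],"delta_rot": [0,0,48]},{"claw": 85,"delta_pos": [-369,-349,0],"delta_rot": [0,0,48]},{"claw": 85,"delta_pos": [-369,-349,0],"delta_rot": [0,0,48]},{"claw": 85,"delta_pos": [-369,-349,0],"delta_rot": [0,0,48]},{"claw": 85,"delta_pos": [-369,-349,0],"delta_rot": [0,0,48]}]}}

```text
clock: 1.6
tool_pos: [0.3977, 0.2926, 0.3816]
ee_rot: [0.541, 0.841, 0.0, 0.0]
wrist_force: [1.2, -0.2, 0.6]
grip_width: 0.0849
```

```bash
python3 go.py .457 -.23 .33 -26
```

```text
1.6 [0.3977 0.2926 0.3816] d [-500.  -163.1   51.4] r [ 0.  -0.  50.5] F [ 1.2 -0.2  0.6] w 0.08489044179003201
```

Call:
{"method": "step_arm", "body": {"commands": [{"claw": 85,"delta_pos": [-500,-163,0],"delta_rot": [0,0,50.5]},{"claw": 85,"delta_pos": [-500,-163,0],"delta_rot": [0,0,50.5]},{"claw": 85,"delta_pos": [-500,-163,0],"delta_rot": [0,0,50.5]},{"claw": 85,"delta_pos": [-500,-163,0],"delta_rot": [0,0,50.5]},{"claw": 85,"delta_pos": [-500,-163,0],"delta_rot": [0,0,50.5]},{"claw": 85,"delta_pos": [-500,-163,0],"delta_rot": [0,0,50.5]},{"claw": 85,"delta_pos": [-500,-163,0],"delta_rot": [0,0,50.5]},{"claw": 85,"delta_pos": [-500,-163,0],"delta_rot": [0,0,50.5]}]}}

```text
clock: 2.4
tool_pos: [0.442, -0.1051, 0.3817]
ee_rot: [0.848, 0.53, 0.0, 0.0]
wrist_force: [1.0, 0.8, -0.1]
grip_width: 0.0853
```

```bash
python3 go.py .457 -.23 .26 -26
```

```text
2.4 [ 0.442  -0.1051  0.3817] d [-105.7   68.1  121.7] r [ 0.1 -0.   0. ] F [ 1.   0.8 -0.1] w 0.0853118854143134
```

Call:
{"method": "step_arm", "body": {"commands": [{"claw": 85,"delta_pos": [-106,68,0],"delta_rot": [0,0,0]},{"claw": 85,"delta_pos": [-106,68,0],"delta_rot": [0,0,0]},{"claw": 85,"delta_pos": [-106,68,60],"delta_rot": [0,0,0]},{"claw": 85,"delta_pos": [-106,68,100],"delta_rot": [0,0,0]},{"claw": 85,"delta_pos": [-106,68,120],"delta_rot": [0,0,0]},{"claw": 85,"delta_pos": [-106,68,120],"delta_rot": [0,0,0]},{"claw": 85,"delta_pos": [-106,68,120],"delta_rot": [0,0,0]}]}}

```text
clock: 3.1
tool_pos: [0.4573, -0.228, 0.2626]
ee_rot: [0.848, 0.53, 0.0, 0.0]
wrist_force: [0.4, -0.0, 1.0]
grip_width: 0.0853
```

```bash
python3 go.py .457 -.23 .173 -26; python3 -c "
from h import *
c=cam('scene'); save(c,'pre.png',(90,120,270,290),3.5)"
```

```text
3.1 [ 0.4573 -0.228   0.2626] d [-1.9  0.5 89.6] r [0. 0. 0.] F [ 0.4 -0.   1. ] w 0.08531321281756139
```

View pics/pre.png

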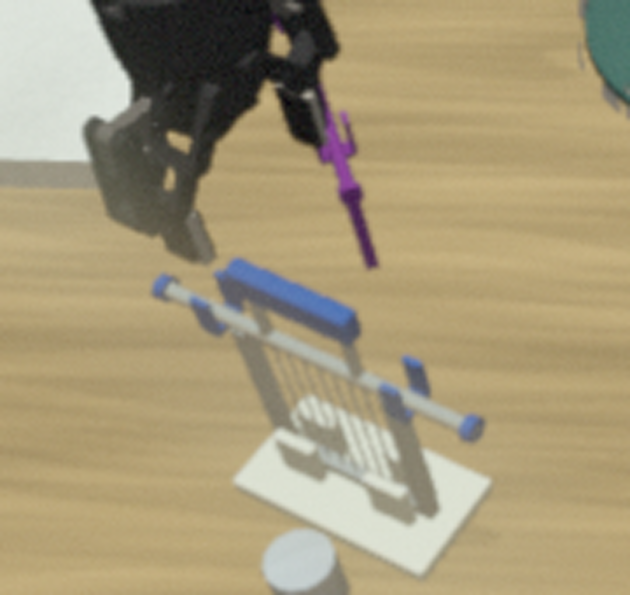

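The open gripper is above the grip with its fingers on either side (tips at crop (200,250) and (310,130)). Descending to grasp.

Call:
{"method": "step_arm", "body": {"commands": [{"claw": 85,"delta_pos": [-2,0,40],"delta_rot": [0,0,0]},{"claw": 85,"delta_pos": [-2,0,75],"delta_rot": [0,0,0]},{"claw": 85,"delta_pos": [-2,0,89],"delta_rot": [0,0,0]},{"claw": 85,"delta_pos": [-2,0,89],"delta_rot": [0,0,0]},{"claw": 40,"delta_pos": [-2,0,89],"delta_rot": [0,0,0]},{"claw": 20,"delta_pos": [-2,0,89],"delta_rot": [0,0,0]},{"claw": 10,"delta_pos": [-2,0,89],"delta_rot": [0,0,0]},{"claw": 5,"delta_pos": [-2,0,89],"delta_rot": [0,0,0]}], "force": 60}}

```text
clock: 3.95
tool_pos: [0.4566, -0.23, 0.1732]
ee_rot: [0.848, 0.53, 0.0, 0.001]
wrist_force: [0.9, 0.3, -0.0]
grip_width: 0.0276
```

Call:
{"method": "step_arm", "body": {"commands": [{"claw": 5,"delta_pos": [0,0,0],"delta_rot": [0,0,0]},{"claw": 5,"delta_pos": [0,0,0],"delta_rot": [0,0,0]},{"claw": 5,"delta_pos": [0,0,0],"delta_rot": [0,0,0]}]}}

```text
clock: 4.25
tool_pos: [0.4566, -0.23, 0.173]
ee_rot: [0.848, 0.53, 0.0, 0.001]
wrist_force: [1.7, -0.3, 5.8]
grip_width: 0.0133
```

Call:
{"method": "step_arm", "body": {"commands": [{"claw": 5,"delta_pos": [0,0,-10],"delta_rot": [0,0,0]},{"claw": 5,"delta_pos": [0,0,-30],"delta_rot": [0,0,0]},{"claw": 5,"delta_pos": [0,0,-60],"delta_rot": [0,0,0]},{"claw": 5,"delta_pos": [0,0,-100],"delta_rot": [0,0,0]},{"claw": 5,"delta_pos": [0,0,-140],"delta_rot": [0,0,0]},{"claw": 5,"delta_pos": [0,0,-180],"delta_rot": [0,0,0]},{"claw": 5,"delta_pos": [0,0,-220],"delta_rot": [0,0,0]},{"claw": 5,"delta_pos": [0,0,-255],"delta_rot": [0,0,0]}]}}

```text
clock: 5.05
tool_pos: [0.4559, -0.2296, 0.4293]
ee_rot: [0.848, 0.53, -0.0, -0.0]
wrist_force: [0.3, 0.3, -6.5]
grip_width: 0.013
```

Call:
{"method": "step_arm", "body": {"commands": [{"claw": 5,"delta_pos": [0,0,-20],"delta_rot": [0,0,0]},{"claw": 5,"delta_pos": [0,0,-20],"delta_rot": [0,0,0]}]}}

```text
clock: 5.25
tool_pos: [0.4563, -0.2298, 0.45]
ee_rot: [0.848, 0.53, 0.001, 0.001]
wrist_force: [0.3, 0.2, -4.8]
grip_width: 0.0128
```

```bash
python3 go.py .5165 .1927 .44 -5.5
```

```text
5.25 [ 0.4563 -0.2298  0.45  ] d [ 406.2 -130.9    9.5] r [  0.2   0.  -20.5] F [ 0.3  0.2 -4.8] w 0.012824915049395215
```

Call:
{"method": "step_arm", "body": {"commands": [{"claw": 5,"delta_pos": [20,-6,0],"delta_rot": [0,0,-1]},{"claw": 5,"delta_pos": [55,-18,0],"delta_rot": [0,0,-3]},{"claw": 5,"delta_pos": [95,-31,0],"delta_rot": [0,0,-5]},{"claw": 5,"delta_pos": [135,-44,0],"delta_rot": [0,0,-7]},{"claw": 5,"delta_pos": [175,-56,0],"delta_rot": [0,0,-9]},{"claw": 5,"delta_pos": [215,-69,0],"delta_rot": [0,0,-11]},{"claw": 5,"delta_pos": [255,-82,0],"delta_rot": [0,0,-13]},{"claw": 5,"delta_pos": [290,-94,0],"delta_rot": [0,0,-15]}]}}

```text
clock: 6.05
tool_pos: [0.4985, 0.074, 0.4454]
ee_rot: [0.771, 0.637, -0.001, -0.001]
wrist_force: [0.1, -0.6, -5.1]
grip_width: 0.0129
```

```bash
python3 go.py .5165 .1927 .44 -5.5
```

```text
6.05 [0.4985 0.074  0.4454] d [119.9  -4.6   5.3] r [-0.1  0.  -5.4] F [ 0.1 -0.6 -5.1] w 0.012853111124898254
```

Call:
{"method": "step_arm", "body": {"commands": [{"claw": 5,"delta_pos": [40,-2,0],"delta_rot": [0,0,-2]},{"claw": 5,"delta_pos": [75,-3,0],"delta_rot": [0,0,-4]},{"claw": 5,"delta_pos": [100,-4,0],"delta_rot": [0,0,-5.4]},{"claw": 5,"delta_pos": [114,-4,0],"delta_rot": [0,0,-5.4]},{"claw": 5,"delta_pos": [120,-4,0],"delta_rot": [0,0,-5.4]},{"claw": 5,"delta_pos": [120,-4,0],"delta_rot": [0,0,-5.4]},{"claw": 5,"delta_pos": [120,-4,0],"delta_rot": [0,0,-5.4]},{"claw": 5,"delta_pos": [120,-4,0],"delta_rot": [0,0,-5.4]}]}}

```text
clock: 6.85
tool_pos: [0.5176, 0.1897, 0.4475]
ee_rot: [0.741, 0.671, 0.0, 0.0]
wrist_force: [-0.7, 1.1, -4.7]
grip_width: 0.0128
```

```bash
python3 go.py .5165 .1927 .30 -5.5
python3 - <<'E'
from tri import *
s=cam('scene');t=cam('top')
# predicted disc pixels if centred
y=np.radians(84.5);d=np.array([np.cos(y),np.sin(y),0])
z=telemetry.state()['tool_pos'][2]+.0187-.05
for sg in(1,-1):
    p=np.array([.5165,.1927,z])+sg*.1115*d
    print('pred',p,proj(s,p),proj(t,p))
for c,n in((s,'s'),(t,'t')):
    hsv=cv2.cvtColor(c['frame'],cv2.COLOR_RGB2HSV).astype(int)
    m=((hsv[...,0]>98)&(hsv[...,0]<128)&(hsv[...,1]>80)).astype(np.uint8);k,l,st,ce=cv2.connectedComponentsWithStats(m)
    for i in range(1,k):
        if st[i,4]>5: print(n,ce[i].round(1),st[i])
a=cv2.resize(s['frame'][60:320,230:500,::-1],None,fx=1.5,fy=1.5);b=cv2.resize(t['frame'][120:300,180:380,::-1],(int(200*390/180),390))
cv2.imwrite('pics/over.png',np.hstack([cv2.resize(a,(int(a.shape[1]*390/a.shape[0]),390)),b])[:, :800])
E
```

```text
6.85 [0.5176 0.1897 0.4475] d [  2.9  -1.4 147.5] r [ 0.   0.  -0.1] F [-0.7  1.1 -4.7] w 0.012833805795136785
pred [0.5272 0.3037 0.4162] [[488.656  154.9101]] [[203.8734 185.2034]]
pred [0.5058 0.0817 0.4162] [[335.5228 140.6223]] [[307.6035 204.3036]]
s [521.8  64. ] [ 492   51   60   27 1358]
s [396.2 119.1] [385 111  25  18 364]
s [435.9 123.2] [423 114  25  18 339]
s [364.  138.5] [360 126  10  26 187]
s [334.  140.2] [331 135   7  12  56]
s [458.5 146.9] [453 134  12  27 225]
s [487.8 154.6] [485 150   6  10  48]
t [226.3 182.9] [223 180   7   7  34]
t [265.8 189. ] [258 183  18  12 134]
t [235.8 185.8] [234 184   5   4  10]
t [223.8 191.6] [221 190   7   4  20]
t [309.4 204.1] [308 201   4   8  22]
t [629.1 340. ] [628 338   4   5   8]
t [635.5 347.7] [634 346   4   4   6]
```

View pics/over.png

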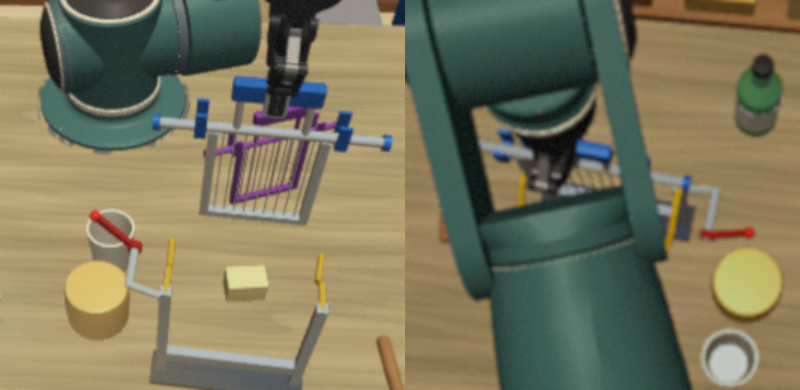

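The frame is held upright and centred over the hooks: bar discs at crop (157,122) and (388,143), grip clear of the latch. I'll correct by 3 mm and descend.

Call:
{"method": "step_arm", "body": {"commands": [{"claw": 5,"delta_pos": [3,-1,10],"delta_rot": [0,0,0]},{"claw": 5,"delta_pos": [3,-1,40],"delta_rot": [0,0,0]},{"claw": 5,"delta_pos": [3,-1,75],"delta_rot": [0,0,0]},{"claw": 5,"delta_pos": [3,-1,110],"delta_rot": [0,0,0]},{"claw": 5,"delta_pos": [3,-1,145],"delta_rot": [0,0,0]},{"claw": 5,"delta_pos": [3,-1,170],"delta_rot": [0,0,0]},{"claw": 5,"delta_pos": [3,-1,190],"delta_rot": [0,0,0]},{"claw": 5,"delta_pos": [3,-1,197],"delta_rot": [0,0,0]}]}}

```text
clock: 7.75
tool_pos: [0.5161, 0.1934, 0.2473]
ee_rot: [0.741, 0.672, -0.002, -0.001]
wrist_force: [-0.2, -0.7, -6.0]
grip_width: 0.0131
```

Call:
{"method": "step_arm", "body": {"commands": [{"claw": 5,"delta_pos": [0,0,0],"delta_rot": [0,0,0]},{"claw": 5,"delta_pos": [0,0,0],"delta_rot": [0,0,0]}]}}

```text
clock: 7.95
tool_pos: [0.5172, 0.1938, 0.2513]
ee_rot: [0.741, 0.672, 0.001, 0.0]
wrist_force: [-0.0, 0.7, -4.7]
grip_width: 0.0135
```

```bash
python3 go.py .5165 .1927 .221 -5.5
```

```text
7.95 [0.5172 0.1938 0.2513] d [-1.1 -0.6 30.3] r [ 0.1 -0.  -0.1] F [-0.   0.7 -4.7] w 0.013461197740355544
```

Call:
{"method": "step_arm", "body": {"commands": [{"claw": 5,"delta_pos": [-1,-1,10],"delta_rot": [0,0,0]},{"claw": 5,"delta_pos": [-1,-1,17],"delta_rot": [0,0,0]},{"claw": 5,"delta_pos": [-1,-1,22],"delta_rot": [0,0,0]},{"claw": 5,"delta_pos": [-1,-1,25],"delta_rot": [0,0,0]},{"claw": 5,"delta_pos": [-1,-1,27],"delta_rot": [0,0,0]},{"claw": 5,"delta_pos": [-1,-1,28],"delta_rot": [0,0,0]},{"claw": 5,"delta_pos": [-1,-1,28],"delta_rot": [0,0,0]}]}}

```text
clock: 8.65
tool_pos: [0.5159, 0.1928, 0.2224]
ee_rot: [0.741, 0.672, 0.0, 0.0]
wrist_force: [-0.3, 0.6, -4.7]
grip_width: 0.0132
```

```bash
python3 go.py .5165 .1927 .221 -5.5
```

```text
8.65 [0.5159 0.1928 0.2224] d [-0.1  0.6  1.4] r [ 0.  -0.  -0.1] F [-0.3  0.6 -4.7] w 0.013218963496691718
```

No hook load yet; I'll ease down 1 mm at a time.

Call:
{"method": "step_arm", "body": {"commands": [{"claw": 5,"delta_pos": [0,0,1],"delta_rot": [0,0,0]},{"claw": 5,"delta_pos": [0,0,2],"delta_rot": [0,0,0]},{"claw": 5,"delta_pos": [0,0,2],"delta_rot": [0,0,0]}]}}

```text
clock: 8.95
tool_pos: [0.5164, 0.1929, 0.2212]
ee_rot: [0.741, 0.672, 0.001, 0.001]
wrist_force: [3.8, -0.5, 3.8]
grip_width: 0.0128
```

Call:
{"method": "step_arm", "body": {"commands": [{"claw": 5,"delta_pos": [0,0,1],"delta_rot": [0,0,0]},{"claw": 5,"delta_pos": [0,0,1],"delta_rot": [0,0,0]}]}}

```text
clock: 9.15
tool_pos: [0.5166, 0.1929, 0.2207]
ee_rot: [0.741, 0.672, 0.001, 0.001]
wrist_force: [4.3, -0.0, 6.4]
grip_width: 0.0128
```

```bash
python3 go.py .5165 .1927 .221 -5.5;python3 - <<'E'
from tri import *
s=cam('scene');t=cam('top')
save(s,'seat.png',(300,130,490,290),4)
y=np.radians(84.5);d=np.array([np.cos(y),np.sin(y),0])
for sg in(1,-1):
    p=np.array([.5165,.1927,.19])+sg*.1115*d
    print('pred',proj(s,p),proj(t,p))
for c,n in((s,'s'),(t,'t')):
    hsv=cv2.cvtColor(c['frame'],cv2.COLOR_RGB2HSV).astype(int)
    m=((hsv[...,0]>98)&(hsv[...,0]<128)&(hsv[...,1]>80)).astype(np.uint8);k,l,st,ce=cv2.connectedComponentsWithStats(m)
    for i in range(1,k):
        if st[i,4]>5 and ce[i][1]>100: print(n,ce[i].round(1),st[i])
E
```

```text
9.15 [0.5166 0.1929 0.2207] d [-0.2 -0.1 -0.3] r [ 0.2 -0.1 -0.1] F [ 4.3 -0.   6.4] w 0.012789978383784045
pred [[452.8812 244.2204]] [[224.3514 212.0821]]
pred [[331.7798 231.0333]] [[309.3695 227.8495]]
s [381.4 218.9] [373 213  19  13 203]
s [413.6 222.4] [406 217  15  12 144]
s [356.2 230.3] [353 221   8  20 105]
s [332.5 231. ] [331 228   4   7  26]
s [430.6 238.2] [427 229   9  19 117]
s [454.3 243.5] [453 240   4   8  28]
t [242.  211.7] [241 210   3   4   9]
t [275.2 217. ] [268 213  15   9  87]
t [240. 218.] [238 217   5   3  11]
t [309.7 227.3] [308 225   4   6  16]
t [631.6 267.3] [630 265   4   6   7]
t [629.6 273.6] [628 272   4   4   7]
```

View pics/seat.png

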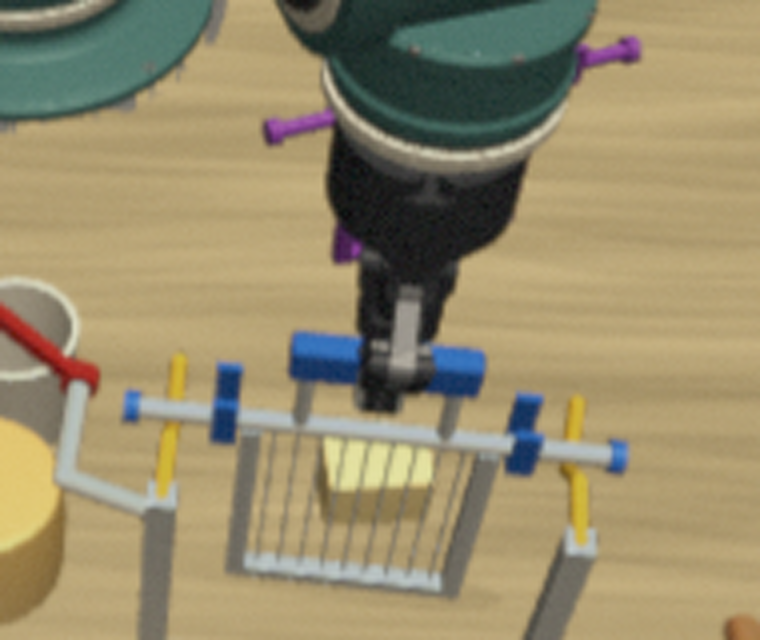

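Both ends sit in the V hooks: bar crossing at crop (170,410) and (575,450), discs within about 1 px of the seated prediction. The latch is still open. I'll relax the side load, hold, then release.

Call:
{"method": "step_arm", "body": {"commands": [{"claw": 5,"delta_pos": [0,1,0],"delta_rot": [0,0,0]},{"claw": 5,"delta_pos": [0,1,0],"delta_rot": [0,0,0]},{"claw": 5,"delta_pos": [0,1,0],"delta_rot": [0,0,0]},{"claw": 5,"delta_pos": [0,1,0],"delta_rot": [0,0,0]}], "force": 30}}

```text
clock: 9.65
tool_pos: [0.5172, 0.1929, 0.2204]
ee_rot: [0.741, 0.672, 0.001, 0.0]
wrist_force: [1.2, 0.9, 7.0]
grip_width: 0.0132
```

Call:
{"method": "step_arm", "body": {"commands": [{"claw": 20,"delta_pos": [0,0,0],"delta_rot": [0,0,0]},{"claw": 35,"delta_pos": [0,0,0],"delta_rot": [0,0,0]},{"claw": 60,"delta_pos": [0,0,0],"delta_rot": [0,0,0]},{"claw": 80,"delta_pos": [0,0,0],"delta_rot": [0,0,0]},{"claw": 80,"delta_pos": [0,0,0],"delta_rot": [0,0,0]},{"claw": 80,"delta_pos": [0,0,0],"delta_rot": [0,0,0]},{"claw": 80,"delta_pos": [0,0,0],"delta_rot": [0,0,0]}]}}

```text
clock: 10.35
tool_pos: [0.5169, 0.1927, 0.2193]
ee_rot: [0.741, 0.672, -0.0, 0.0]
wrist_force: [0.4, -0.3, -0.2]
grip_width: 0.0802
```

Released: the wrist force went to about zero. Next I lift clear, shut the fingers and move outside the latch (tool x = stand +y).

Call:
{"method": "step_arm", "body": {"commands": [{"claw": 80,"delta_pos": [0,0,-15],"delta_rot": [0,0,0]},{"claw": 80,"delta_pos": [0,0,-45],"delta_rot": [0,0,0]},{"claw": 80,"delta_pos": [0,0,-90],"delta_rot": [0,0,0]},{"claw": 80,"delta_pos": [0,0,-130],"delta_rot": [0,0,0]},{"claw": 80,"delta_pos": [0,0,-160],"delta_rot": [0,0,0]},{"claw": 40,"delta_pos": [-40,0,-165],"delta_rot": [0,0,0]},{"claw": 0,"delta_pos": [-85,0,-165],"delta_rot": [0,0,0]},{"claw": 0,"delta_pos": [-130,0,-165],"delta_rot": [0,0,0]}]}}

```text
clock: 11.15
tool_pos: [0.5037, 0.0622, 0.3859]
ee_rot: [0.74, 0.672, 0.001, 0.0]
wrist_force: [1.3, 0.6, -0.7]
grip_width: 0.0375
```

Call:
{"method": "step_arm", "body": {"commands": [{"claw": 0,"delta_pos": [-45,0,0],"delta_rot": [0,0,0]},{"claw": 0,"delta_pos": [-85,0,0],"delta_rot": [0,0,0]},{"claw": 0,"delta_pos": [-107,0,0],"delta_rot": [0,0,0]},{"claw": 0,"delta_pos": [-112,0,0],"delta_rot": [0,0,0]},{"claw": 0,"delta_pos": [-112,0,0],"delta_rot": [0,0,0]}]}}

```text
clock: 11.65
tool_pos: [0.4933, -0.0484, 0.3851]
ee_rot: [0.741, 0.672, 0.0, 0.0]
wrist_force: [0.5, 0.3, -0.4]
grip_width: 0.0002
```

```bash
python3 go.py .4932 -.0502 .245 -5.5
python3 - <<'E'
from tri import *
s=cam('scene');save(s,'latch.png',(250,120,490,300),3.3)
t=cam('top')
rd=lambda H,S,V:((H<6)|(H>174))&(S>150)&(V>80)
L=(.4989,.0095,.26)
print(proj(s,L),proj(t,L))
for c,n in((s,'s'),(t,'t')):
    hsv=cv2.cvtColor(c['frame'],cv2.COLOR_RGB2HSV).astype(int);m=rd(hsv[...,0],hsv[...,1],hsv[...,2]).astype(np.uint8)
    k,l,st,ce=cv2.connectedComponentsWithStats(m);print([ (ce[i].round(1),st[i]) for i in range(1,k) if st[i,4]>20])
E
```

```text
11.65 [ 0.4933 -0.0484  0.3851] d [ -1.8  -0.  140.1] r [ 0.  -0.  -0.1] F [ 0.5  0.3 -0.4] w 0.0002484919167880247
[[291.8715 203.0341]] [[338.4034 226.9714]]
[(array([306. , 213.4]), array([290, 201,  34,  26, 193], dtype=int32))]
[(array([322.3, 227.6]), array([317, 226,  13,   4,  31], dtype=int32))]
```

View pics/latch.png

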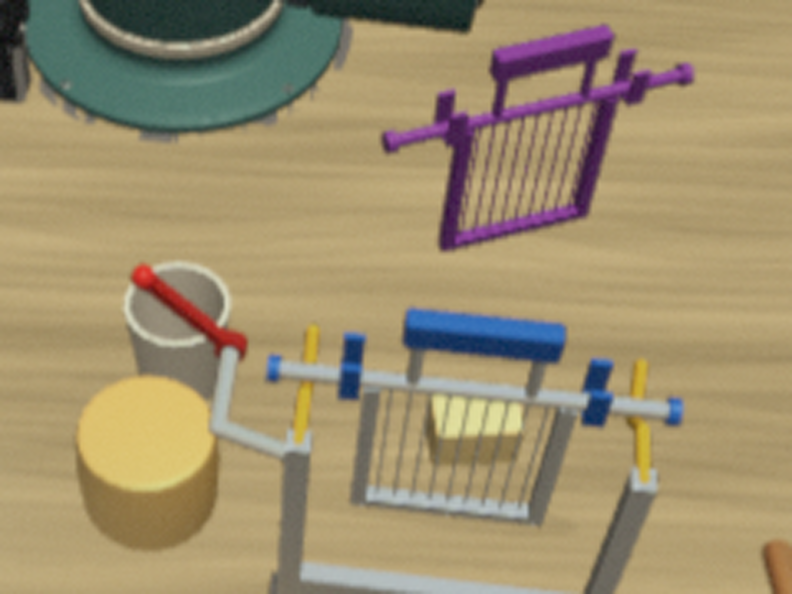

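The frame hangs on both hooks and the latch is open with its knob at crop (143,275). Descending outside the knob, then pushing inward.

Call:
{"method": "step_arm", "body": {"commands": [{"claw": 0,"delta_pos": [-2,0,40],"delta_rot": [0,0,0]},{"claw": 0,"delta_pos": [-2,0,80],"delta_rot": [0,0,0]},{"claw": 0,"delta_pos": [-2,0,115],"delta_rot": [0,0,0]},{"claw": 0,"delta_pos": [-2,0,135],"delta_rot": [0,0,0]},{"claw": 0,"delta_pos": [-2,0,140],"delta_rot": [0,0,0]},{"claw": 0,"delta_pos": [-2,0,140],"delta_rot": [0,0,0]}]}}

```text
clock: 12.35
tool_pos: [0.4933, -0.0493, 0.2445]
ee_rot: [0.74, 0.672, -0.0, -0.0]
wrist_force: [-0.0, -0.4, 0.1]
grip_width: -0.0002
```

Call:
{"method": "step_arm", "body": {"commands": [{"claw": 0,"delta_pos": [12,0,0],"delta_rot": [0,0,0]},{"claw": 0,"delta_pos": [24,0,0],"delta_rot": [0,0,0]},{"claw": 0,"delta_pos": [34,0,0],"delta_rot": [0,0,0]},{"claw": 0,"delta_pos": [42,0,0],"delta_rot": [0,0,0]},{"claw": 0,"delta_pos": [50,0,0],"delta_rot": [0,0,0]},{"claw": 0,"delta_pos": [58,0,0],"delta_rot": [0,0,0]},{"claw": 0,"delta_pos": [66,0,0],"delta_rot": [0,0,0]},{"claw": 0,"delta_pos": [74,0,0],"delta_rot": [0,0,0]}]}}

```text
clock: 13.15
tool_pos: [0.5004, 0.0242, 0.2443]
ee_rot: [0.741, 0.672, -0.0, -0.0]
wrist_force: [0.6, -1.1, 0.0]
grip_width: 0.0004
```

Call:
{"method": "step_arm", "body": {"commands": [{"claw": 0,"delta_pos": [7,0,0],"delta_rot": [0,0,0]},{"claw": 0,"delta_pos": [13,0,0],"delta_rot": [0,0,0]},{"claw": 0,"delta_pos": [18,0,0],"delta_rot": [0,0,0]},{"claw": 0,"delta_pos": [23,0,0],"delta_rot": [0,0,0]},{"claw": 0,"delta_pos": [28,0,0],"delta_rot": [0,0,0]},{"claw": 0,"delta_pos": [28,0,0],"delta_rot": [0,0,0]},{"claw": 0,"delta_pos": [28,0,0],"delta_rot": [0,0,0]}]}}

```text
clock: 13.85
tool_pos: [0.5031, 0.0514, 0.2443]
ee_rot: [0.741, 0.672, -0.0, 0.0]
wrist_force: [-0.0, 1.0, -0.5]
grip_width: 0.0001
```

```bash
python3 go.py .4932 -.0502 .245 -5.5
python3 - <<'E'
from tri import *
s=cam('scene');save(s,'latch2.png',(270,150,470,290),3.5)
E
```

```text
13.85 [0.5031 0.0514 0.2443] d [-102.1   -0.    -0.7] r [-0.   0.  -0.1] F [-0.   1.  -0.5] w 5.563460965323886e-05
```

View pics/latch2.png

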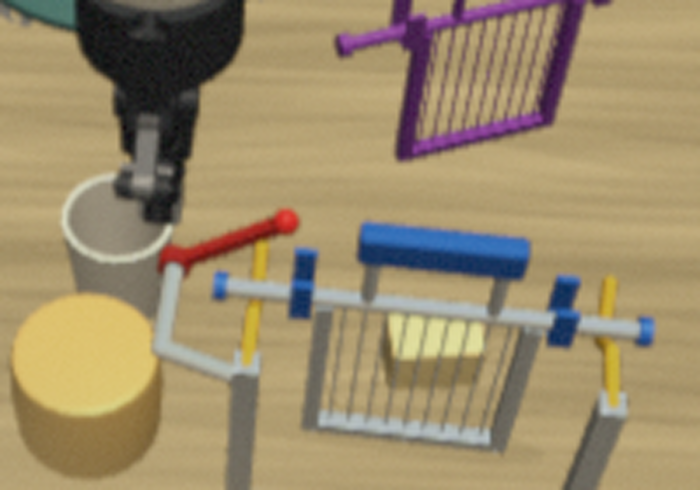

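The latch is past upright and leaning inward, with its knob at crop (287,220); it may still be falling. I'll retreat and let it settle.

Call:
{"method": "step_arm", "body": {"commands": [{"claw": 0,"delta_pos": [-20,0,0],"delta_rot": [0,0,0]},{"claw": 0,"delta_pos": [-45,0,-20],"delta_rot": [0,0,0]},{"claw": 0,"delta_pos": [-70,0,-60],"delta_rot": [0,0,0]},{"claw": 0,"delta_pos": [-90,0,-100],"delta_rot": [0,0,0]},{"claw": 0,"delta_pos": [-100,0,-130],"delta_rot": [0,0,0]},{"claw": 0,"delta_pos": [-100,0,-130],"delta_rot": [0,0,0]},{"claw": 0,"delta_pos": [-100,0,-130],"delta_rot": [0,0,0]},{"claw": 0,"delta_pos": [-100,0,-130],"delta_rot": [0,0,0]}]}}

```text
clock: 14.7
tool_pos: [0.4933, -0.048, 0.373]
ee_rot: [0.741, 0.672, -0.0, -0.001]
wrist_force: [-0.5, 0.2, -0.9]
grip_width: 0.0
```

Run:
```python
from tri import *
s=cam('scene');t=cam('top');save(s,'latch3.png',(290,160,470,290),4.2)
for a in(0,.15,.3,.5,.8):
    y=-.136+.071*np.cos(a);p=np.array([.5165+.0958*y,.1927+.9954*y,.206+.071*np.sin(a)]);print(a,proj(s,p),proj(t,p))
for c in(s,t):
    hsv=cv2.cvtColor(c['frame'],cv2.COLOR_RGB2HSV).astype(int);H,S,V=hsv[...,0],hsv[...,1],hsv[...,2];m=(((H<6)|(H>174))&(S>150)&(V>80)).astype(np.uint8)
    k,l,st,ce=cv2.connectedComponentsWithStats(m);print([ (ce[i].round(1),st[i]) for i in range(1,k) if st[i,4]>20])
print(telemetry.state()['clock'])
```

```text
0 [[357.2139 228.5935]] [[291.2383 223.1257]]
0.15 [[357.172  225.0497]] [[291.3232 222.2196]]
0.3 [[356.2445 221.4231]] [[292.0359 221.4348]]
0.5 [[353.6284 216.6076]] [[293.9595 220.614 ]]
0.8 [[346.9018 209.8656]] [[298.8164 219.9512]]
[(array([337.8, 225.7]), array([316, 220,  46,  11, 183], dtype=int32))]
[(array([304.9, 225. ]), array([290, 221,  32,   9,  87], dtype=int32))]
14.8
```

View pics/latch3.png

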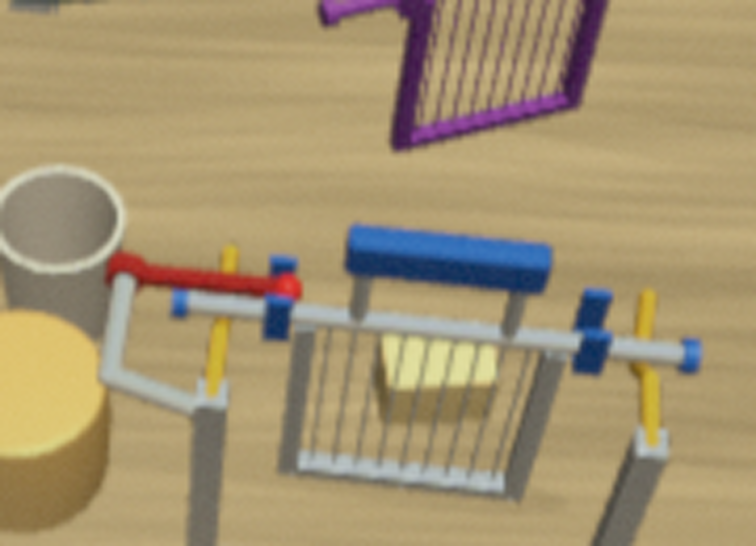

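The latch lies in the keeper's notch; its knob is at scene (359,228.6), against a prediction of (357,228.6) for angle 0. I'll let things settle for a moment, measure once more and hand in.

Call:
{"method": "step_arm", "body": {"commands": [{"claw": 0,"delta_pos": [0,0,-10],"delta_rot": [0,0,0]},{"claw": 0,"delta_pos": [0,0,-10],"delta_rot": [0,0,0]},{"claw": 0,"delta_pos": [0,0,-10],"delta_rot": [0,0,0]},{"claw": 0,"delta_pos": [0,0,-10],"delta_rot": [0,0,0]},{"claw": 0,"delta_pos": [0,0,-10],"delta_rot": [0,0,0]},{"claw": 0,"delta_pos": [0,0,-10],"delta_rot": [0,0,0]},{"claw": 0,"delta_pos": [0,0,-10],"delta_rot": [0,0,0]},{"claw": 0,"delta_pos": [0,0,-10],"delta_rot": [0,0,0]}]}}

```text
clock: 15.6
tool_pos: [0.4934, -0.0481, 0.3843]
ee_rot: [0.741, 0.672, -0.0, -0.0]
wrist_force: [-0.2, -0.5, -0.2]
grip_width: 0.0001
```

Run:
```python
from tri import *
s=cam('scene');t=cam('top')
bl=lambda H,S,V:(H>98)&(H<128)&(S>80)
d=np.array([.0958,.9954,0])
R=np.array([[.9954,.0958],[-.0958,.9954]])
out=[]
for sg in(1,-1):
    p=np.array([.5165,.1927,.19])+sg*.1115*d
    us=blob(s,proj(s,p)[0],5,bl);ut=blob(t,proj(t,p)[0],4,bl);q,e=tri(s,us,t,ut);out.append(q)
    print(us,ut,'stand xy mm',R.T@(q[:2]-[.5165,.1927])*1000,'z',q[2],e)
hsv=cv2.cvtColor(s['frame'],cv2.COLOR_RGB2HSV).astype(int);m=bl(*[hsv[...,i] for i in range(3)])
p,uv=pts(s,m);k=(p[:,2]>.247)&(p[:,2]<.256)&(abs(p[:,0]-.5165)<.05);c=p[k].mean(0);print('grip top stand',R.T@(c[:2]-[.5165,.1927])*1000,c[2])
print(telemetry.state()['clock'],workorder.close_job())
```

```text
[454.2308 244.0385] [224.6364 211.8182] stand xy mm [  0.594  112.0822] z 0.1914725889379666 0.0014616098641106823
[332.35 231.55] [309.2 229.4] stand xy mm [  -2.954  -111.0794] z 0.18447234549304647 0.0004466902509067544
grip top stand [2.1927 1.5337] 0.2494090352205991
the job is handed in; nothing more can be done
15.7 None
```

The wire frame hangs on both yellow hooks with the red latch down in the keeper, and the job was handed in at about 15.7 s. No verdict is reported, so this rests on my own checks.

I gripped the blue grip (measured opening about 13 mm), lifted the frame straight out of the drainer and lowered it into both hooks. It was held there for more than 0.5 s with the hooks carrying load, then released with the latch still open. I then pushed the latch over from outside with shut fingers and backed the arm off.

**Last checks:**
- **Ends:** the two end discs measured at stand x +0.6 and -3.0 mm, z 191 and 184 mm, with the frame about 0.5 mm off centre. The right-hand values are within limits, but 184 mm is only just above the 183 mm lower limit. The picture shows that end in its hook, and I put the low value down to pixel and calibration noise, with the red latch beside it.
- **Grip:** its top is about 2 mm off the hook plane, which looks upright. I did not measure the angle or speed directly.
- **Latch:** its knob is within 2 px of where it should be at 0 rad, inside the notch.
- **Surroundings:** the bystanders in the final crop (cup, cheese wheel, cheese piece) look unmoved. I did not re-measure the others, but the arm passed well above them. Wrist force was near zero at the end.

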